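Prop the overhanging corner of a table top with a screw jack

ROBOT

A 6-joint arm with a two-finger parallel gripper is mounted at the origin on the work surface. World frame = base frame: x ahead of the robot, y to its left, z up, the work surface at z = 0. Lengths are in m, angles in rad, forces in N, time in s.
With the tool pointing down it reaches from about 0.425 to 0.925 m from the base axis. Payload 12.5 kg.
Tool frame: the origin (TCP) lies at the very end of the fingers, on their centre line; the grasp point (between the pads) lies 19 mm behind it (bot.pinch_z is the distance from the TCP to the grasp point, in m); z points along the fingers, x is the direction in which the jaws open and shut, and the axes are right-handed (so a half turn about z gives the same grasp; the last joint's range is limited). The gripper opens to 85 mm and grips with 20 to 120 N. Pads are 22 mm wide; open, the fingers measure 114 mm over their backs; the gripper's body (76 mm by 85 mm) begins 54 mm behind the grasp point. The pads swing forward as they close: fully open they stand 13 mm farther back than shut.
Start: joints at [-1.321, 0.491, 1.559, -0, 1.092, -0.106], TCP at [0.218, -0.586, 0.231] pointing down, gripper open.
Joint ranges: [-3.1, 3.1], [-0.84, 2.19], [0.05, 2.79], [-1.13, 4.28], [0.06, 2.93], [-2.69, 2.69]. Speed limits (rad/s): [2.22, 2.22, 2.79, 3.14, 3.14, 3.14].

INTERFACE

Orientations are given as [roll, pitch, yaw] about the fixed x, y, z axes, in that order (R = Rz(yaw) Ry(pitch) Rx(roll)).
In Python, from rig import bot, get_image, get_calibration, ticket gives the robot as it stands.
- The arm moves only by the tool move_arm, never from a script. Its argument "moves" is a list that holds one entry, the list of rows, each a list of 4 numbers: the shift along the tool's x, y, z in m, then the turn about the tool's z in degrees. A call has 1 to 10 rows; each row is the pose to reach, as a shift and turn from the pose commanded when the call began, along the tool's axes at that moment; what a row does not reach only later rows make up. A row lasts 1/12 s, in which the tool goes at most 41.7 mm and 7.16 degrees, less where a joint would pass 70% of its speed; a pose out of reach is approached as far as the arm can. A call with a gripper value outside its range is refused whole. "jaw" is the closure, from 0 (fully open) to 1 (shut), set as the call begins (left out, the last holds). The fingers move at their own pace and stop on an object; "squeeze" is the grip in N (left out, the last holds). Time passes only in rows, so rows that repeat a pose let the fingers close. It gives the time, the measured TCP pose, the force and the opening at its end, in the units of the state.
- bot.observe(): the state, without advancing time (a new reading comes with each control period).
- get_image(name): name is "side" or "top" or "wrist"; returns (picture, depth): 400x640x3 uint8, red, green, blue; 400x640 float32, m along the optical axis (not along the pixel's ray), 0 where there is no reading.
- get_calibration(name): a dict with "camera_matrix" (3x3 intrinsics, pixels), "k1" (the pictures are not rectified: a ray, as slopes to the right and down, at radius r is drawn at 1 + k1 r^2 times it, then the intrinsics apply), "R" (3x3) and "t" (3): a world point X has camera coordinates R X + t; the wrist camera has in their place "mount" (4x4, takes a point from camera to tool coordinates, whose origin is the TCP and whose axes are the tool frame's). Camera axes: x right, y down, z forward; pixel columns grow to the right and rows downward; lengths in m; the calibration is good to about 2 mm. A picture is of the moment at which its call begins: read the wrist's pose just before it. get_calibration takes no time and is no camera call.
- ticket.close_job(): hands the job in, once; it reports no verdict.
The state is a dict: "time": time; "qpos": joint angles; "qd": joint speeds; "joint_torque": joint torques, N m; "ee_pos": TCP position; "ee_rot": TCP orientation; "force": force on the tool from outside, world axes, zero at the start; "moment": the same for the moment, N m; "finger_gap": finger opening in m.
Only numpy, scipy, OpenCV 4.12 (cv2) and the standard library are available. Lean on these libraries where they do the work, as an engineer would, in place of code of your own. Each camera call takes 0.05 s, during which the arm holds its last target. There are 200 camera calls.

TASK

Take the cork sanding block off the jack's platform and lay it flat in the plywood tray. Then wind the jack up with its crank until the platform just touches the underside of the overhanging table top and bears on it, without lifting the table top off its stands or shifting it; leave everything else where it is.

Things in the scene. Friction and masses are not known exactly. Their poses are not given: they have to be found in the camera images.
- block_center (a point): cork sanding block, tan, 130 x 55 x 20 mm thick, 60 to 130 g, flat on the jack's platform, one end under the table top, the rest (70 mm or more) sticking out past the table top's left edge. This point is its centre; y axis along its length, pointing out from under the table top, z up. There are 5 mm or more between the block's top and the table top
- tray: open plywood tray fixed to the bench, outside 240 (x) x 200 (y) x 38 mm high, walls and floor 8 mm thick, grey rubber liner. Origin: centre of its underside; x along its length, z up
- jack: screw jack (blue steel base with scissor arms on a dark packing block 180 x 170 x 45 mm, fixed to the bench). Origin: on the bench under its centre. Its x axis points away from the crank along the horizontal screw, y to the left as seen from the crank side, z up
- platform: the jack's aluminium platform, 150 x 150 x 6 mm; moves straight up and down only. Origin: centre of its top face; x and y axes as the jack's. It rises 15 mm for each full turn of the crank (more clockwise is higher) and stays where it is left
- crank (a joint): turn of the jack's crank (rad), growing clockwise as seen from the robot's side, which raises the platform. At whole turns the handle is straight up; it starts at 0 to 1.2 and stops at 22. Handle centre in the jack's frame: y = -0.045 sin(turn), z = 0.078 + 0.045 cos(turn) m. It takes 2 to 4 N at the handle to turn and stays put when let go
- crank_axis (a point): point on the screw's axis, level with the middle of the free part of the crank handle: 143 mm in front (-x of the jack) of the jack's centre and 78 mm above the bench; axes as the jack's
- crank_grip (a point): point on the crank handle, a red sleeve 22 mm in diameter, 70 mm long, parallel to the jack's x. It spins freely on its pin: carry it round in a firm grip without turning the hand. It runs 19 mm ahead of this point (free end) and 51 mm behind it (crank arm). The table top's front edge is 12 to 24 mm behind this point and above, so lean the hand back to clear it. The point's axes spin
- panel: pale wooden table top, 360 (x) x 430 (y) x 27 mm, about 2.8 kg, lying loose on two plywood stands, its front left corner overhanging the jack's right part. Origin: that corner, on its underside; x away from the robot along its left edge, y left (the top lies on the -y side), z up. Its left edge lies 18 to 32 mm right of the jack's centre. Its underside is 181 to 195 mm above the bench
- panel_under (a point): point on the table top's underside above the jack's platform, 125 mm behind its front edge and 25 mm in from its left edge; it rises if the jack lifts the table top
- glue: white glue bottle with red cap, 68 mm in diameter and 190 mm high, standing behind the tray side of the bench; to be left alone
- mallet: wooden mallet, 290 mm long, head 70 x 130 x 62 mm, lying on the right, its handle towards the stands; to be left alone
- leg: turned wooden furniture leg, up to 58 mm in diameter and 180 mm high, standing behind the tray; to be left alone
- brush: bench brush, 265 mm long and 42 mm high, lying between the crank and the mallet; to be left alone
There are look-alikes about, which are no part of the job. Of the things that look like the part that bears block_center, the middle-sized one is meant.

How it is judged:
By the outcome, as a careful person would: the job done as asked, in the order asked, and still so for the second after the job is handed in, with the robot touching nothing.
It also fails if it takes over 66 s, if anything falls off the work surface, if the arm or the gripper's body presses on something with over 40 N, if the wrist force passes 120 N, or if a joint passes its speed limit or range.

## Working session

There is one attempt and no reset: what is moved stays moved. The work goes in short steps, Python scripts to look and compute and a tool call to move; the robot and the scene stay as the last step left them, time stands still between calls to the robot, and variables do not carry over. Pictures are saved under pics/ and viewed, about 8 in all and at most 12, crops included, and the job is handed in when it is done.

Besides the shell and the picture viewer there is one more tool, called after "Request:" as name([rows], argument=value, ...), one row to a line, values as JSON. move_arm: Moves the arm, as the interface text tells. Its arguments: {"type":"object","properties":{"moves":{"type":"array"},"jaw":{"type":"number"},"squeeze":{"type":"number"}},"required":["moves"]}

```bash
mkdir -p pics; cat > h.py <<'E'
import numpy as np, cv2
from scipy.spatial.transform import Rotation as Rn
from rig import bot, get_image, get_calibration, ticket
def pose():
    s=bot.observe(); T=np.eye(4); r=np.array(s['ee_rot'])
    T[:3,:3]=r if r.shape==(3,3) else Rn.from_euler('xyz',r).as_matrix(); T[:3,3]=s['ee_pos']; return T
def shot(name):
    T=pose(); im,d=get_image(name); np.savez(f'{name}.npz',im=im,d=d,T=T); return im,d,T
def load(name):
    z=np.load(f'{name}.npz'); return z['im'],z['d'],z['T']
def cloud(name,d,T):
    c=get_calibration(name);K=np.array(c['camera_matrix']);h,w=d.shape
    u,v=np.meshgrid(np.arange(w),np.arange(h))
    D=np.array([c['k1'],0,0,0],float)
    p=cv2.undistortPoints(np.stack([u,v],-1).reshape(-1,1,2).astype(np.float64),K,D).reshape(h,w,2)
    P=np.dstack([p[...,0]*d,p[...,1]*d,d])
    if 'mount' in c:
        M=T@np.array(c['mount']); return P@M[:3,:3].T+M[:3,3]
    return (P-np.array(c['t']))@np.array(c['R'])
E
python3 - <<'E'
from h import *
print(bot.observe())
ims=[]
for n in('top','side'):
    im,d,T=shot(n); cv2.imwrite(f'pics/{n}.png',im[...,::-1]); c=get_calibration(n)
    print(n,-np.array(c['R']).T@np.array(c['t']),np.array(c['R'])[2],c['k1'])
E
```

```text
{'time': 0.0, 'qpos': array([-1.32059800e+00,  4.91539632e-01,  1.55944880e+00,  4.25923839e-05,
        1.09164722e+00, -1.05612459e-01]), 'qd': array([-0.00032052, -0.00104593,  0.00132822,  0.00024368,  0.00015595,
       -0.00191645]), 'joint_torque': array([ 5.08024488e-03, -6.18445301e+01, -2.61587548e+01,  9.44906992e-05,
        4.05384373e-03, -2.84669824e-05]), 'ee_pos': array([ 0.21768948, -0.58563809,  0.23074033]), 'ee_rot': array([-3.14144514e+00,  1.03320591e-03, -1.21500513e+00]), 'force': array([-0.34602107, -0.10929062,  0.28226691]), 'moment': array([-0.00401452,  0.02608836, -0.00248346]), 'finger_gap': 0.08562795343303087}
top [0.54789259 0.023198   1.28701371] [ 0.05892815 -0.01457822 -0.99815577] 0.024007419558503603
side [0.2666076  1.11184287 1.03180464] [ 0.2359277  -0.75235465 -0.61506145] -0.08527989601611102
```

View pics/top.png

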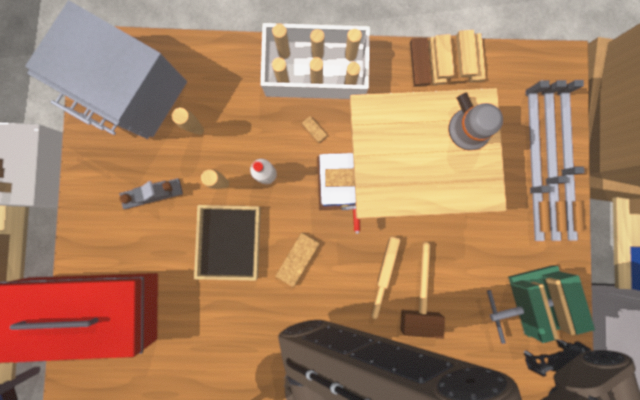

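View pics/side.png

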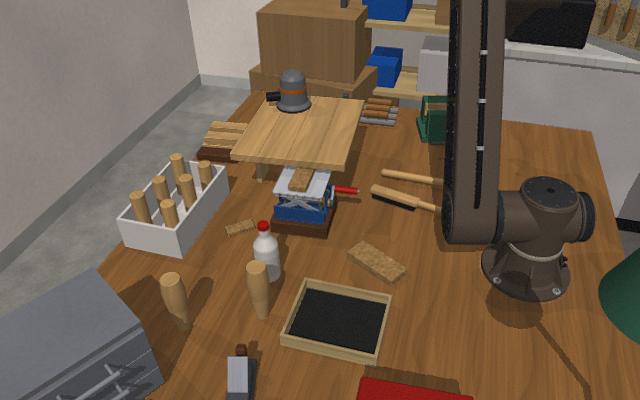

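The top view shows the platform and block at (338,178), the table top's front left corner at about (355,215), the crank handle at (357,222), and the tray at (227,242). The look-alike blocks are at (298,260), which is larger, and (314,128), which is smaller. The side view agrees with this. Next I'll measure from depth.

```bash
python3 - <<'E'
from h import *
im,d,T=load('top'); C=cloud('top',d,T)
hsv=cv2.cvtColor(im,cv2.COLOR_RGB2HSV)
def at(u,v): print((u,v),C[v,u].round(4),im[v,u])
for p in [(338,178),(325,165),(325,200),(345,200),(400,180),(365,205),(227,242),(357,222),(298,260)]: at(*p)
# panel
m=(C[...,2]>.195)&(C[...,2]<.235); 
n,l,s,_=cv2.connectedComponentsWithStats(m.astype(np.uint8)); k=l[180,400]; P=C[l==k]
print('panel z',np.median(P[:,2]),s[k]); r=cv2.minAreaRect(P[:,:2].astype(np.float32)); print(cv2.boxPoints(r).round(4),r)
def comp(m,u,v,name):
    n,l,s,_=cv2.connectedComponentsWithStats(m.astype(np.uint8)); k=l[v,u]; 
    P=C[l==k]; r=cv2.minAreaRect(P[:,:2].astype(np.float32)); print(name,k,s[k],np.median(P[:,2]),'\n',cv2.boxPoints(r).round(4),r)
comp((C[...,2]>.02)&(C[...,2]<.06)&(C[...,1]>.1),197,242,'tray')
comp((C[...,2]>.1)&(C[...,2]<.19)&(hsv[...,1]<60),325,200,'platform')
comp((C[...,2]>.1)&(C[...,2]<.19)&(hsv[...,1]>=70),338,178,'block')
comp((hsv[...,1]>170)&((hsv[...,0]<8)|(hsv[...,0]>172))&(C[...,2]>.03),357,222,'crank')
im,d,T=load('side'); C=cloud('side',d,T); hsv=cv2.cvtColor(im,cv2.COLOR_RGB2HSV)
comp((hsv[...,1]>170)&((hsv[...,0]<8)|(hsv[...,0]>172))&(C[...,2]>.03)&(C[...,2]<.2),345,190,'crank side')
comp((C[...,2]>.1)&(C[...,2]<.177)&(hsv[...,1]<70),290,190,'platform side')
c=get_calibration('wrist'); print(np.array(c['mount']).round(3),c['camera_matrix'])
big=cv2.resize(im[150:250,230:400],None,fx=4.5,fy=4.5,interpolation=cv2.INTER_CUBIC); cv2.imwrite('pics/sidez.png',big[...,::-1])
E
```

```text
(338, 178) [ 0.6708 -0.0298  0.1736] [220 174 112]
(325, 165) [0.7121 0.0095 0.1496] [243 243 244]
(325, 200) [0.6053 0.0068 0.1545] [243 243 245]
(345, 200) [ 0.6069 -0.0535  0.1536] [244 244 245]
(400, 180) [ 0.6653 -0.2058  0.2146] [241 209 139]
(365, 205) [ 0.5912 -0.1075  0.2084] [243 215 144]
(227, 242) [0.4634 0.3285 0.0146] [68 60 53]
(357, 222) [ 0.5415 -0.0942  0.122 ] [220  67  55]
(298, 260) [0.4099 0.0897 0.0212] [216 169 107]
panel z 0.2099619293154555 [  350    88   157   130 16569]
[[ 0.5546 -0.0846]
 [ 0.5876 -0.5141]
 [ 0.9476 -0.4865]
 [ 0.9146 -0.057 ]] ((0.7511141300201416, -0.2855517268180847), (0.3610886335372925, 0.4307742416858673), 4.389861106872559)
tray 27 [194 205  66  76 903] 0.03777599613302644 
 [[0.3427 0.2225]
 [0.5859 0.2223]
 [0.5861 0.4259]
 [0.3429 0.4261]] ((0.4644051194190979, 0.3242426812648773), (0.2036011964082718, 0.2431609332561493), 89.95582580566406)
platform 26 [ 320  153   36   51 1143] 0.1545841938150311 
 [[ 0.5942  0.0156]
 [ 0.6013 -0.0848]
 [ 0.752  -0.0741]
 [ 0.7449  0.0263]] ((0.6731138825416565, -0.029247865080833435), (0.1510
[... 579 characters left out ...]
17422883 
 [[ 0.5169 -0.0767]
 [ 0.517  -0.1004]
 [ 0.5844 -0.1002]
 [ 0.5844 -0.0766]] ((0.5506615042686462, -0.08847804367542267), (0.06745374202728271, 0.023683663457632065), 0.121403768658638)
platform side 34 [ 273  166   59   42 1188] 0.15285645491797922 
 [[ 0.5941  0.0221]
 [ 0.6048 -0.1248]
 [ 0.7547 -0.1138]
 [ 0.744   0.033 ]] ((0.6743998527526855, -0.045864902436733246), (0.15024326741695404, 0.14722825586795807), 4.177609443664551)
[[ 1.     0.     0.001 -0.   ]
 [-0.     0.951  0.309 -0.081]
 [-0.001 -0.309  0.951 -0.143]
 [ 0.     0.     0.     1.   ]] [[296.52686765   0.         316.2835318 ]
 [  0.         296.52686765 195.28374371]
 [  0.           0.           1.        ]]
```

View pics/sidez.png

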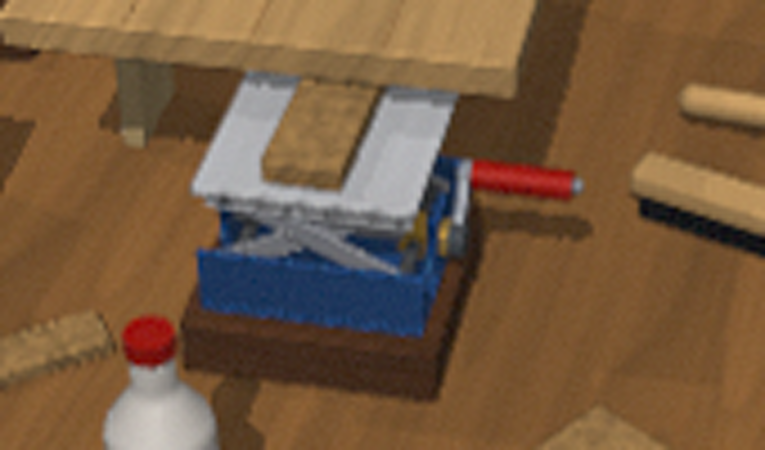

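The zoomed side view shows the block on the platform with its outer end clear. The red handle is at upper right with its free end at crop (578,186), ahead of the table edge. From the numbers:

| Item | Measurement |
|---|---|
| Jack centre | (0.674, -0.046), yaw 4.2° |
| Platform z | 0.1535 |
| Table top underside | about 0.183 |
| Crank turn | about 0.8 rad |

Next I'll add a helper that converts targets into tool shifts, and plan the approach.

```bash
cat >> h.py <<'E'
YJ=np.radians(4.2); C0=np.array([.6743,-.0457])
def j2w(x,y): c,s=np.cos(YJ),np.sin(YJ); return C0+[c*x-s*y,s*x+c*y]
def w2j(p): c,s=np.cos(YJ),np.sin(YJ); d=np.array(p)[:2]-C0; return np.array([c*d[0]+s*d[1],-s*d[0]+c*d[1]])
def go(t,yaw=None):
    T=pose(); sh=T[:3,:3].T@(np.array(t)-T[:3,3]); y0=np.degrees(np.arctan2(T[1,0],T[0,0]))
    tr=0 if yaw is None else -((yaw-y0+180)%360-180)
    print('shift',sh.round(4),'turn',round(tr,2),'yaw0',round(y0,2)); return sh,tr
E
python3 - <<'E'
from h import *
print([a for a in dir(bot) if a[0]!='_'],bot.pinch_z)
p=np.array([.672,-.02]); print(w2j(p))
go([.672,-.018,.30],4.2)
im,d,T=load('top'); C=cloud('top',d,T)
for q in [(263,167),(210,178),(457,100),(480,120)]: print(q,C[q[1],q[0]].round(3))
E
```

```text
['Unreachable', 'observe', 'pinch_z'] 0.0187
[-0.0004116   0.02579943]
shift [-0.3739 -0.6236 -0.0688] turn -73.81 yaw0 -69.61
(263, 167) [0.696 0.192 0.182]
(210, 178) [0.66  0.345 0.182]
(457, 100) [ 0.891 -0.355  0.249]
(480, 120) [ 0.812 -0.383  0.334]
```

Request:
move_arm([
  [[0, 0, -0.04, 0], [-0.03, -0.05, -0.0688, -7], [-0.374, -0.624, -0.069, -73.8], [-0.374, -0.624, -0.069, -73.8], [-0.374, -0.624, -0.069, -73.8], [-0.374, -0.624, -0.069, -73.8], [-0.374, -0.624, -0.069, -73.8], [-0.374, -0.624, -0.069, -73.8], [-0.374, -0.624, -0.069, -73.8], [-0.374, -0.624, -0.069, -73.8]],
], jaw=0)

```text
time: 0.93
ee_pos: [0.4502, -0.2946, 0.2948]
ee_rot: [-3.142, 0.0, -0.087]
force: [0.1, -0.5, -0.8]
finger_gap: 0.0854
```

```bash
python3 - <<'E'
from h import *
s=bot.observe(); print(s['time'],s['qpos'],s['ee_pos'],s['ee_rot']); go([.672,-.018,.30],4.2)
E
```

```text
0.9333 [-7.02251963e-01  3.04689644e-01  1.68480075e+00 -6.35388975e-05
  1.15225380e+00 -6.15458204e-01] [ 0.45018843 -0.29461871  0.29479569] [-3.14155256e+00  1.57252160e-04 -8.67679279e-02]
shift [ 0.197  -0.2948 -0.0052] turn -9.17 yaw0 -4.97
```

Request:
move_arm([
  [[0.197, -0.295, 0, -9], [0.197, -0.295, 0, -9], [0.197, -0.295, 0, -9], [0.197, -0.295, 0, -9], [0.197, -0.295, 0, -9], [0.197, -0.295, 0, -9], [0.197, -0.295, 0, -9], [0.197, -0.295, 0, -9], [0.197, -0.295, 0, -9], [0.197, -0.295, 0, -9]],
])

```text
time: 1.77
ee_pos: [0.6746, -0.0172, 0.2935]
ee_rot: [-3.141, 0.001, 0.068]
force: [0.8, -0.4, 0.9]
finger_gap: 0.0853
```

```bash
python3 - <<'E'
from h import *
s=bot.observe(); print(s['time'],s['qpos'],s['ee_pos'],s['ee_rot'])
im,d,T=shot('wrist'); cv2.imwrite('pics/w1.png',im[...,::-1]); C=cloud('wrist',d,T); hsv=cv2.cvtColor(im,cv2.COLOR_RGB2HSV)
J=(C[...,:2]-C0)@np.array([[np.cos(YJ),-np.sin(YJ)],[np.sin(YJ),np.cos(YJ)]])
z=C[...,2]; ok=d>0
def rep(m,n):
    k,l,s,_=cv2.connectedComponentsWithStats(m.astype(np.uint8)); i=1+np.argmax(s[1:,4]); m=l==i
    P=J[m]; print(n,m.sum(),'z',np.median(z[m]).round(4),'x',np.percentile(P[:,0],[.5,50,99.5]).round(4),'y',np.percentile(P[:,1],[.5,50,99.5]).round(4), cv2.minAreaRect(C[m][:,:2].astype(np.float32)))
box=(abs(J[...,0])<.25)&(abs(J[...,1])<.2)
rep(ok&box&(z>.166)&(z<.182),'block'); rep(ok&box&(z>.145)&(z<.160),'plat'); rep(ok&(z>.198)&(z<.225)&(J[...,1]<.01)&(J[...,0]>-.2),'panel')
rep(ok&box&(hsv[...,1]>150)&((hsv[...,0]<8)|(hsv[...,0]>172))&(J[...,0]<-.08),'crank')
go([.672,-.018,.30],4.2)
E
```

```text
1.7667 [-1.23459995e-01  5.17003078e-01  1.34181326e+00  6.09854413e-04
  1.28374874e+00 -1.91680739e-01] [ 0.67464278 -0.01716132  0.29353701] [-3.14083336e+00  8.43271218e-04  6.80481174e-02]
block 5351 z 0.1739 x [-0.0225  0.0047  0.0323] y [-0.0338  0.0155  0.0573] ((0.678642749786377, -0.03429846465587616), (0.0547616071999073, 0.0928305983543396), 2.444409132003784)
plat 10625 z 0.154 x [-0.0711 -0.0075  0.0776] y [-0.0445  0.0222  0.0687] ((0.6767367720603943, -0.03383374586701393), (0.15054771304130554, 0.11441841721534729), 3.9752695560455322)
panel 16610 z 0.2095 x [-0.0869  0.0035  0.0932] y [-0.1315 -0.0718 -0.0279] ((0.6835941076278687, -0.12722302973270416), (0.19310179352760315, 0.11185488849878311), 3.405769109725952)
crank 976 z 0.1198 x [-0.1576 -0.1235 -0.0904] y [-0.0436 -0.0326 -0.0261] ((0.5531078577041626, -0.08993100374937057), (0.0689251646399498, 0.01932523213326931), 2.9958183765411377)
shift [-0.0014 -0.0011 -0.0064] turn -0.35 yaw0 3.85
```

View pics/w1.png

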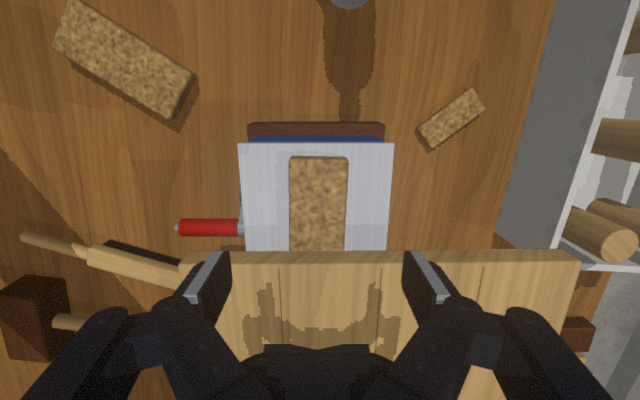

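The wrist view shows the block at (318,205) centred between the jaws, the table edge at row 255, the handle at (210,227), and the glue cap at the top (350,0). The path down is clear.

Request:
move_arm([
  [[0.0025, 0, 0.04, 0], [0.0025, 0, 0.08, 0], [0.0025, 0, 0.11, 0], [0.0025, 0, 0.126, 0], [0.0025, 0, 0.126, 0], [0.0025, 0, 0.126, 0]],
], jaw=0)

```text
time: 2.32
ee_pos: [0.675, -0.0217, 0.1688]
ee_rot: [-3.142, 0.001, 0.063]
force: [0.5, 0.5, 0.4]
finger_gap: 0.0854
```

```bash
python3 - <<'E'
from h import *
print(bot.observe()['force']); go([.677,-.018,.157],4.0)
E
```

```text
[0.48714465 0.45650443 0.38218746]
shift [ 0.0023 -0.0036  0.0118] turn -0.37 yaw0 3.63
```

Request:
move_arm([
  [[0.002, -0.004, 0.006, 0], [0.002, -0.004, 0.012, 0], [0.002, -0.004, 0.012, 0]],
])

```text
time: 2.57
ee_pos: [0.677, -0.0166, 0.1568]
ee_rot: [3.141, -0.0, 0.064]
force: [0.9, 0.1, 0.1]
finger_gap: 0.0853
```

Request:
move_arm([
  [[0, 0, 0, 0], [0, 0, 0, 0], [0, 0, 0, 0], [0, 0, 0, 0], [0, 0, 0, 0], [0, 0, 0, 0], [0, 0, 0, 0], [0, 0, 0, 0]],
], jaw=1, squeeze=40)

```text
time: 3.23
ee_pos: [0.6774, -0.0168, 0.1578]
ee_rot: [3.141, -0.001, 0.064]
force: [-0.9, 0.3, 5.3]
finger_gap: 0.054
```

Request:
move_arm([
  [[0, 0, -0.002, 0], [0, 0, -0.004, 0], [0, 0, -0.004, 0], [0, -0.01, -0.004, 0], [0, -0.03, -0.004, 0], [0, -0.05, -0.004, 0], [0, -0.07, -0.004, 0], [0, -0.078, -0.004, 0], [0, -0.078, -0.004, 0]],
])

```text
time: 3.98
ee_pos: [0.6718, 0.0632, 0.1607]
ee_rot: [-3.141, 0.0, 0.067]
force: [0.9, -0.3, -0.3]
finger_gap: 0.0538
```

```bash
python3 - <<'E'
from h import *
s=bot.observe();print(s['force'],s['finger_gap']); go([.677,.06,.27],4.0)
im,d,T=shot('wrist'); cv2.imwrite('pics/w2.png',im[...,::-1])
E
```

```text
[ 0.91287001 -0.28046881 -0.2878563 ] 0.053827361316423294
shift [ 0.005   0.0036 -0.1093] turn -0.19 yaw0 3.81
```

View pics/w2.png

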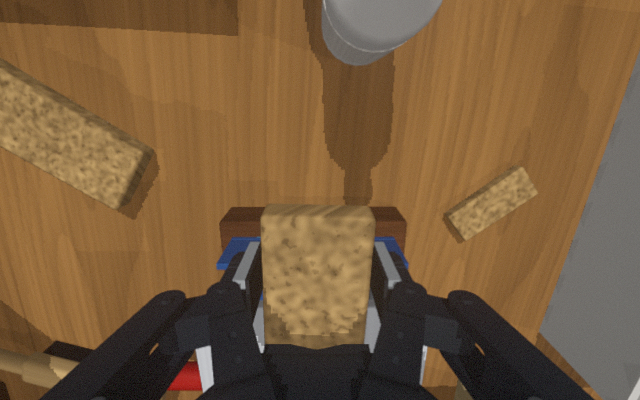

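The block is held at (318,270) between the pads and clear of the table edge. The glue bottle at (375,20) has room. Next I lift and carry it to the tray.

Request:
move_arm([
  [[0, 0, -0.03, 0], [0, 0, -0.06, 0], [0, 0, -0.09, 0], [-0.188, -0.305, -0.09, 0], [-0.188, -0.305, -0.09, 0], [-0.188, -0.305, -0.09, 0], [-0.188, -0.305, -0.09, 0], [-0.188, -0.305, -0.09, 0], [-0.188, -0.305, -0.09, 0], [-0.188, -0.305, -0.09, 0]],
])

```text
time: 4.87
ee_pos: [0.5026, 0.2994, 0.2509]
ee_rot: [3.141, -0.0, 0.063]
force: [0.7, 1.0, -1.9]
finger_gap: 0.054
```

```bash
python3 - <<'E'
from h import *
s=bot.observe();print(s['force'],s['finger_gap']); go([.464,.355,.25],0.0)
E
```

```text
[ 0.68861582  0.97643334 -1.89069423] 0.05404836030794284
shift [-0.035  -0.0579  0.0009] turn 3.61 yaw0 3.61
```

Request:
move_arm([
  [[-0.035, -0.058, 0, 3.6], [-0.035, -0.058, 0, 3.6], [-0.035, -0.058, 0.03, 3.6], [-0.035, -0.058, 0.07, 3.6], [-0.035, -0.058, 0.11, 3.6], [-0.035, -0.058, 0.15, 3.6], [-0.035, -0.058, 0.18, 3.6], [-0.035, -0.058, 0.2, 3.6], [-0.035, -0.058, 0.2, 3.6], [-0.035, -0.058, 0.2, 3.6]],
])

```text
time: 5.7
ee_pos: [0.4651, 0.354, 0.0504]
ee_rot: [3.141, 0.001, 0.001]
force: [-0.1, 0.1, -0.4]
finger_gap: 0.0539
```

```bash
python3 - <<'E'
from h import *
s=bot.observe();print(s['force'],s['finger_gap']); go([.464,.355,.02],0.0)
im,d,T=shot('top');C=cloud('top',d,T); print('liner z',C[225:265,205:222,2].mean(), C[242,227])
E
```

```text
[-0.13406532  0.11240975 -0.39392564] 0.05385211344372645
shift [-0.0011 -0.0011  0.0304] turn 0.03 yaw0 0.03
liner z 0.28446768635545583 [0.46687241 0.31597991 0.06688101]
```

Request:
move_arm([
  [[0, 0, 0.015, 0], [0, 0, 0.028, 0], [0, 0, 0.031, 0], [0, 0, 0.032, 0], [0, 0, 0.032, 0]],
])

```text
time: 6.17
ee_pos: [0.4654, 0.3549, 0.0201]
ee_rot: [-3.141, -0.001, 0.001]
force: [-0.2, -0.5, -1.3]
finger_gap: 0.0541
```

Request:
move_arm([
  [[0, 0, 0.001, 0], [0, 0, 0.002, 0], [0, 0, 0.002, 0]],
])

```text
time: 6.42
ee_pos: [0.4649, 0.3548, 0.0172]
ee_rot: [-3.141, -0.001, 0.001]
force: [0.1, 0.0, -1.9]
finger_gap: 0.0538
```

Still no contact, so I lower a bit more and then release.

Request:
move_arm([
  [[0, 0, 0.001, 0], [0, 0, 0.002, 0], [0, 0, 0.0025, 0], [0, 0, 0.0025, 0]],
])

```text
time: 6.75
ee_pos: [0.4647, 0.3546, 0.0141]
ee_rot: [3.141, 0.0, 0.001]
force: [-0.4, -0.4, -0.9]
finger_gap: 0.0543
```

Request:
move_arm([
  [[0, 0, 0, 0], [0, 0, 0, 0], [0, 0, 0, 0], [0, 0, 0, 0], [0, 0, -0.005, 0], [0, 0, -0.02, 0], [0, 0, -0.06, 0], [0, 0, -0.1, 0], [0, 0, -0.14, 0]],
], jaw=0)

```text
time: 7.5
ee_pos: [0.4644, 0.3544, 0.1561]
ee_rot: [3.141, 0.001, 0.001]
force: [1.1, 0.7, 0.1]
finger_gap: 0.0855
```

```bash
python3 - <<'E'
from h import *
s=bot.observe();print(s['force'],s['finger_gap'],s['qpos'],s['time']); 
im,d,T=shot('wrist'); cv2.imwrite('pics/w3.png',im[...,::-1]); C=cloud('wrist',d,T)
im2,d2,_=shot('top'); 
print(C[120:330:30,300:340:19,2].round(4).T)
E
```

```text
[1.14324706 0.67198122 0.09370445] 0.08550299629854244 [ 5.38882891e-01  5.19175957e-01  1.74167648e+00 -1.29105799e-04
  8.81624113e-01  5.37562508e-01] 7.5
[[0.0087 0.0098 0.0286 0.0291 0.0279 0.0278 0.0378]
 [0.009  0.0097 0.2987 0.0269 0.029  0.0267 0.0376]
 [0.0097 0.0073 0.0287 0.0285 0.0287 0.0277 0.0379]]
```

View pics/w3.png

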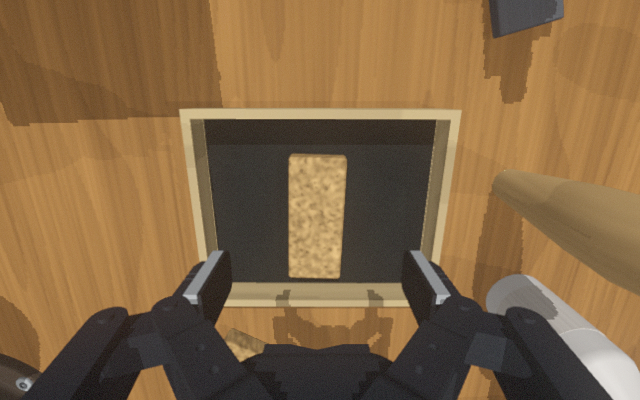

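The wrist view shows the block lying flat in the tray at (317,215). Its top is at a uniform z of 0.0285 over a liner at about 0.0095. Next is the crank: I go in front of it with the camera turned to the robot's side.

```bash
python3 - <<'E'
from h import *
print(j2w(-.24,-.033)); go([*j2w(-.24,-.033),.25],94.2)
E
```

```text
[ 0.43736139 -0.09618855]
shift [-0.0293  0.4516 -0.0917] turn -94.11 yaw0 0.09
```

Request:
move_arm([
  [[0, 0, -0.04, -7], [0, 0.02, -0.08, -14], [-0.005, 0.06, -0.09, -21], [-0.01, 0.1, -0.09, -28], [-0.01, 0.14, -0.09, -35], [-0.01, 0.18, -0.09, -42], [-0.01, 0.22, -0.09, -49], [-0.015, 0.26, -0.09, -56], [-0.02, 0.3, -0.09, -63], [-0.02, 0.34, -0.09, -70]],
])

```text
time: 8.43
ee_pos: [0.4455, 0.0374, 0.2444]
ee_rot: [-3.141, 0.0, 1.144]
force: [1.2, 1.3, -0.4]
finger_gap: 0.0857
```

```bash
python3 - <<'E'
from h import *
go([*j2w(-.24,-.033),.25],94.2)
E
```

```text
shift [-0.125   0.0479 -0.0056] turn -28.65 yaw0 65.55
```

Request:
move_arm([
  [[-0.03, 0.012, 0, -7], [-0.06, 0.024, 0, -14], [-0.09, 0.036, 0, -21], [-0.12, 0.046, 0, -27], [-0.12, 0.046, 0, -27], [-0.12, 0.046, 0, -27]],
])

```text
time: 8.93
ee_pos: [0.4377, -0.0908, 0.2442]
ee_rot: [-3.141, 0.0, 1.608]
force: [-0.6, 0.3, 0.5]
finger_gap: 0.0854
```

```bash
cat > meas.py <<'E'
from h import *
import sys
s=bot.observe();print(s['time'],s['force'].round(1),s['qpos'].round(3))
im,d,T=shot('wrist'); cv2.imwrite(f'pics/{sys.argv[1]}.png',im[...,::-1]); C=cloud('wrist',d,T); hsv=cv2.cvtColor(im,cv2.COLOR_RGB2HSV)
J=(C[...,:2]-C0)@np.array([[np.cos(YJ),-np.sin(YJ)],[np.sin(YJ),np.cos(YJ)]]); z=C[...,2]; ok=d>0
box=ok&(abs(J[...,0])<.25)&(abs(J[...,1])<.2)
def rep(m,n):
    k,l,s,_=cv2.connectedComponentsWithStats(m.astype(np.uint8))
    if k<2: return print(n,'none')
    m=l==1+np.argmax(s[1:,4]); P=J[m]
    print(n,m.sum(),'z',np.percentile(z[m],[2,50,98]).round(4),'x',np.percentile(P[:,0],[1,50,99]).round(4),'y',np.percentile(P[:,1],[1,50,99]).round(4),'yaw',np.degrees(np.arctan(np.polyfit(P[:,1],P[:,0],1)[0])).round(1))
rep(box&(hsv[...,1]>150)&((hsv[...,0]<8)|(hsv[...,0]>172))&(J[...,0]<-.08),'crank')
rep(box&(z>.178)&(z<.225)&(J[...,1]<.01)&(J[...,0]>-.2),'panel all'); rep(box&(z>.186)&(z<.2)&(J[...,1]<-.0)&(J[...,0]<-.09),'panel front face')
rep(box&(z>.145)&(z<.165)&(hsv[...,1]<60),'plat')
E
python3 meas.py w4
python3 -c "
from h import *
T=pose(); print(T[:3,3],w2j(T[:3,3]),np.degrees(np.arctan2(T[1,0],T[0,0])))"
```

```text
8.9333 [-0.6  0.3  0.5] [-0.352  0.222  1.956 -0.     0.965 -1.96 ]
crank 1142 z [0.0458 0.1196 0.1219] x [-0.1592 -0.1284 -0.0868] y [-0.0531 -0.0362 -0.026 ] yaw -10.6
panel all 1135 z [0.2075 0.2094 0.2104] x [-0.1191 -0.1008 -0.0867] y [-0.1865 -0.1645 -0.1495] yaw -14.9
panel front face 374 z [0.1863 0.1917 0.1995] x [-0.1206 -0.1193 -0.1181] y [-0.1055 -0.0902 -0.0765] yaw -0.5
plat 234 z [0.1483 0.1529 0.1547] x [-0.0728 -0.0711 -0.0624] y [0.0221 0.0403 0.0533] yaw 5.0
[ 0.43775169 -0.08974642  0.24424307] [-0.23913893 -0.02660376] 92.0619119436999
```

View pics/w4.png

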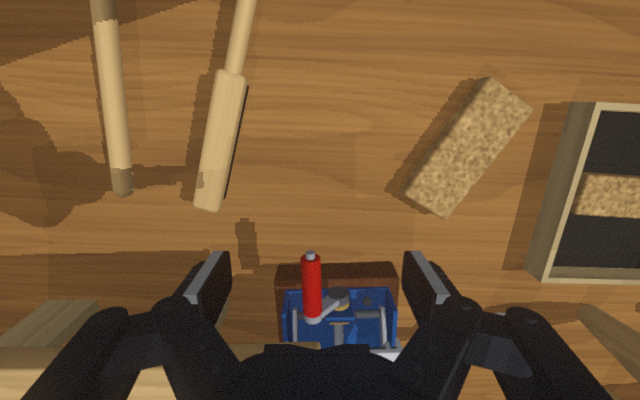

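The wrist view shows the red handle from (310,258) to (313,320), between the open jaws. The table's front face is at jack x = -0.1195 and the sleeve's free end at -0.160, so they are 40 mm apart. The moves cannot tilt the hand, so I'll grip only the sleeve's free end, with the pad centre at about -0.162, and go down in steps while watching the force.

```bash
python3 - <<'E'
from h import *
go([*j2w(-.163,-.0326),.15],94.2); print(j2w(-.163,-.0326))
im,d,T=load('wrist'); C=cloud('wrist',d,T)
for u,v in [(205,205),(225,140),(122,190),(310,300),(311,270)]: print(u,v,w2j(C[v,u]).round(3),C[v,u,2].round(3))
E
```

```text
shift [-0.0032  0.0763  0.0942] turn -2.14 yaw0 92.06
[ 0.51412531 -0.09015028]
205 205 [-0.198 -0.166] 0.044
225 140 [-0.276 -0.131] 0.043
122 190 [-0.22  -0.266] 0.042
310 300 [-0.113 -0.038] 0.121
311 270 [-0.151 -0.036] 0.122
```

Request:
move_arm([
  [[-0.005, 0.04, 0, -2], [-0.005, 0.076, 0.02, -2], [-0.005, 0.076, 0.06, -2], [-0.005, 0.076, 0.094, -2], [-0.005, 0.076, 0.094, -2], [-0.005, 0.076, 0.094, -2]],
])

```text
time: 9.48
ee_pos: [0.5138, -0.0902, 0.1498]
ee_rot: [-3.138, -0.001, 1.645]
force: [0.1, 0.2, 0.7]
finger_gap: 0.0856
```

```bash
python3 - <<'E'
from h import *
s=bot.observe(); T=pose(); print(s['force'],s['moment'],w2j(T[:3,3]),T[2,3]); go([*j2w(-.163,-.0345),.094],94.2)
E
```

```text
[0.1144721  0.24650056 0.66662411] [-0.04005998 -0.02680363  0.03109331] [-0.16336137 -0.03258549] 0.14980653482258438
shift [-0.002   0.0005  0.0558] turn 0.05 yaw0 94.25
```

Request:
move_arm([
  [[-0.002, 0, 0.008, 0], [-0.002, 0, 0.012, 0], [-0.002, 0, 0.015, 0], [-0.002, 0, 0.018, 0], [-0.002, 0, 0.018, 0]],
])

```text
time: 9.9
ee_pos: [0.5143, -0.0933, 0.1326]
ee_rot: [3.141, 0.0, 1.644]
force: [-1.1, 0.5, -0.2]
finger_gap: 0.085
```

Request:
move_arm([
  [[0, 0, 0.003, 0], [0, 0, 0.006, 0], [0, 0, 0.008, 0], [0, 0, 0.008, 0]],
])

```text
time: 10.23
ee_pos: [0.5142, -0.0933, 0.1239]
ee_rot: [-3.141, -0.0, 1.645]
force: [0.4, -0.4, 0.2]
finger_gap: 0.0854
```

Request:
move_arm([
  [[0, 0, 0.006, 0], [0, 0, 0.012, 0], [0, 0, 0.018, 0], [0, 0, 0.024, 0], [0, 0, 0.03, 0], [0, 0, 0.03, 0]],
])

```text
time: 10.73
ee_pos: [0.5138, -0.0931, 0.093]
ee_rot: [-3.14, -0.001, 1.645]
force: [-0.4, 0.4, 0.3]
finger_gap: 0.0854
```

Request:
move_arm([
  [[0, 0, 0, 0], [0, 0, 0, 0], [0, 0, 0, 0], [0, 0, 0, 0], [0, 0, 0, 0], [0, 0, 0, 0], [0, 0, 0, 0], [0, 0, 0, 0], [0, 0, 0, 0], [0, 0, 0, 0]],
], jaw=1, squeeze=60)

```text
time: 11.57
ee_pos: [0.5144, -0.0934, 0.0945]
ee_rot: [3.141, 0.0, 1.645]
force: [-2.5, -3.5, 4.4]
finger_gap: 0.0188
```

```bash
python3 - <<'E'
from h import *
s=bot.observe(); T=pose(); print(s['force'],s['moment'],w2j(T[:3,3]),T[2,3],s['finger_gap'])
im,d,_=shot('side');C=cloud('side',d,_)
big=cv2.resize(im[130:250,230:400],None,fx=4.5,fy=4.5,interpolation=cv2.INTER_CUBIC); cv2.imwrite('pics/s2.png',big[...,::-1])
E
```

```text
[-2.54341587 -3.50061058  4.42250009] [-0.51684872  0.31551048 -0.05401255] [-0.16300804 -0.03589672] 0.09451518572997139 0.018787418754261875
```

View pics/s2.png

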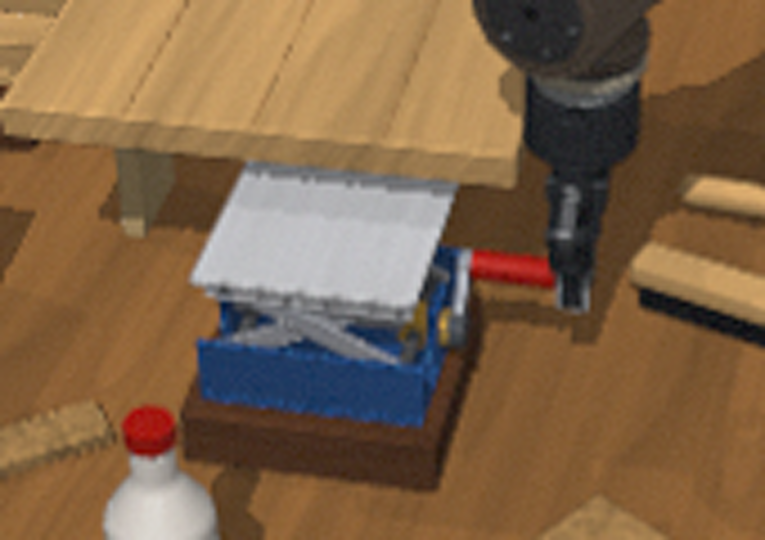

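The side view shows the pads holding the sleeve's end at crop (572,275), with the gripper body just in front of the table edge at (520,165). The wrist housing will come close to the table top at the bottom of the swing, so I regrip 7 mm nearer the fingertips.

Request:
move_arm([
  [[0, 0, 0, 0], [0, 0, 0, 0], [0, 0, -0.003, 0], [0, 0, -0.007, 0], [0, 0, -0.007, 0]],
], jaw=0.5)

```text
time: 12.03
ee_pos: [0.5147, -0.0932, 0.102]
ee_rot: [3.141, 0.0, 1.645]
force: [0.2, 1.0, -0.1]
finger_gap: 0.043
```

Request:
move_arm([
  [[0, 0, 0, 0], [0, 0, 0, 0], [0, 0, 0, 0], [0, 0, 0, 0], [0, 0, 0, 0], [0, 0, 0, 0]],
], jaw=1, squeeze=70)

```text
time: 12.53
ee_pos: [0.5143, -0.0934, 0.1014]
ee_rot: [3.142, 0.0, 1.645]
force: [-1.8, -3.1, 4.8]
finger_gap: 0.0185
```

```bash
cat > st.py <<'E'
from h import *
s=bot.observe(); T=pose(); p=w2j(T[:3,3]); print('t',round(s['time'],2),'F',s['force'].round(1),'M',s['moment'].round(2),'gap',round(s['finger_gap'],4),'tcpJ',p.round(4),'z',T[2,3].round(4),'R',s['ee_rot'].round(3)); print('tau',s['joint_torque'].round(1))
E
python3 st.py
```

```text
t 12.53 F [-1.8 -3.1  4.8] M [-0.47  0.31 -0.06] gap 0.0185 tcpJ [-0.163  -0.0359] z 0.1014 R [3.142 0.    1.645]
tau [  1.7 -53.  -16.6   0.5  -0.2  -0. ]
```

```bash
cat > rows.py <<'E'
import numpy as np,sys
f0,f1,n=float(sys.argv[1]),float(sys.argv[2]),int(sys.argv[3])
f=np.linspace(f0,f1,n+1)[1:]; x=-.045*(np.sin(f)-np.sin(f0)); z=-.045*(np.cos(f)-np.cos(f0))
print([[float(round(a,4)),0,float(round(b,4)),0] for a,b in zip(x,z)])
E
python3 rows.py .85 2.35 8;python3 rows.py 2.35 4.35 9; python3 rows.py 4.35 6.85 9
python3 - <<'E'
from h import *
im,d,T=shot('side'); C=cloud('side',d,T); np.savez('side0.npz',im=im,d=d)
J=(C[...,:2]-C0)@np.array([[np.cos(YJ),-np.sin(YJ)],[np.sin(YJ),np.cos(YJ)]]); z=C[...,2]
m=(z>.2)&(z<.22)&(J[...,1]<-.04)&(J[...,1]>-.12)&(J[...,0]>-.11)&(J[...,0]<.2); print(m.sum(),z[m].mean(),z[m].std())
m=(z>.146)&(z<.162)&(abs(J[...,0])<.065)&(J[...,1]<.065)&(J[...,1]>-.01); print(m.sum(),z[m].mean(),z[m].std())
E
```

```text
[[-0.0049, 0, 0.0068, 0], [-0.0085, 0, 0.0144, 0], [-0.0106, 0, 0.0226, 0], [-0.0112, 0, 0.031, 0], [-0.0101, 0, 0.0394, 0], [-0.0076, 0, 0.0474, 0], [-0.0035, 0, 0.0548, 0], [0.0018, 0, 0.0613, 0]]
[[0.0078, 0, 0.0063, 0], [0.0167, 0, 0.0107, 0], [0.0264, 0, 0.013, 0], [0.0364, 0, 0.0132, 0], [0.0462, 0, 0.0111, 0], [0.0552, 0, 0.0069, 0], [0.0631, 0, 0.0009, 0], [0.0695, 0, -0.0068, 0], [0.0741, 0, -0.0157, 0]]
[[0.0028, 0, -0.0121, 0], [0.0021, 0, -0.0246, 0], [-0.002, 0, -0.0364, 0], [-0.0091, 0, -0.0466, 0], [-0.0188, 0, -0.0545, 0], [-0.0302, 0, -0.0594, 0], [-0.0426, 0, -0.061, 0], [-0.0549, 0, -0.0591, 0], [-0.0662, 0, -0.0539, 0]]
1369 0.20925072706076753 0.0018767062138306445
651 0.1535561829934638 0.0018349952655532067
```

Request:
move_arm([
  [[-0.0049, 0, 0.0068, 0], [-0.0085, 0, 0.0144, 0], [-0.0106, 0, 0.0226, 0], [-0.0106, 0, 0.0226, 0]],
])

```text
time: 12.92
ee_pos: [0.515, -0.1057, 0.0779]
ee_rot: [-3.141, 0.002, 1.644]
force: [-4.7, -17.9, 2.5]
finger_gap: 0.0182
```

```bash
python3 st.py; python3 rows.py 1.4125 2.35 5
```

```text
t 12.92 F [ -4.7 -17.9   2.5] M [-3.02  0.83 -0.33] gap 0.0182 tcpJ [-0.1633 -0.0482] z 0.0779 R [-3.141e+00  2.000e-03  1.644e+00]
tau [ 10.3 -53.8 -13.9   2.4   0.1  -0.4]
[[-0.0005, 0, 0.0084, 0], [0.0005, 0, 0.0168, 0], [0.0031, 0, 0.0248, 0], [0.0071, 0, 0.0322, 0], [0.0124, 0, 0.0387, 0]]
```

```bash
cat > rows.py <<'E'
import numpy as np,sys
yc,zc,y0,z0,f0,f1=map(float,sys.argv[1:7]);n=int(sys.argv[7])
f=np.linspace(f0,f1,n+1)[1:]; y=yc-.045*np.sin(f); z=zc+.045*np.cos(f)
print([[float(round(a-y0,4)),0,float(round(z0-b,4)),0] for a,b in zip(y,z)],'end',y[-1].round(4),z[-1].round(4))
E
python3 rows.py -.005 .0688 -.0465 .0788 1.35 2.1 4
```

```text
[[-0.0035, 0, 0.0085, 0], [-0.003, 0, 0.0169, 0], [-0.0009, 0, 0.0251, 0], [0.0027, 0, 0.0327, 0]] end -0.0438 0.0461
```

Request:
move_arm([
  [[-0.0035, 0, 0.0085, 0], [-0.003, 0, 0.0169, 0], [-0.0009, 0, 0.0251, 0], [0.0027, 0, 0.0327, 0], [0.0027, 0, 0.0327, 0]],
])

```text
time: 13.33
ee_pos: [0.5147, -0.1008, 0.0445]
ee_rot: [-3.141, -0.0, 1.645]
force: [-0.8, -4.7, -5.6]
finger_gap: 0.018
```

```bash
python3 st.py; python3 rows.py -.005 .0688 -.0438 .0461 2.1 3.14 5
```

```text
t 13.33 F [-0.8 -4.7 -5.6] M [-0.73  0.14 -0.1 ] gap 0.018 tcpJ [-0.1632 -0.0433] z 0.0445 R [-3.141 -0.     1.645]
tau [  2.4 -59.4 -13.    0.5   0.1   0. ]
[[0.0055, 0, 0.0075, 0], [0.0124, 0, 0.0138, 0], [0.0205, 0, 0.0184, 0], [0.0294, 0, 0.0213, 0], [0.0387, 0, 0.0223, 0]] end -0.0051 0.0238
```

Request:
move_arm([
  [[0.0055, 0, 0.0075, 0], [0.0124, 0, 0.0138, 0], [0.0205, 0, 0.0184, 0], [0.0205, 0, 0.0184, 0]],
])

```text
time: 13.67
ee_pos: [0.5133, -0.0796, 0.027]
ee_rot: [-3.141, -0.0, 1.645]
force: [1.2, 0.1, -4.6]
finger_gap: 0.0182
```

```bash
python3 st.py; python3 rows.py -.005 .0688 -.0233 .0277 2.72 4.7 9
```

```text
t 13.67 F [ 1.2  0.1 -4.6] M [ 0.06 -0.03  0.04] gap 0.0182 tcpJ [-0.163 -0.022] z 0.027 R [-3.141 -0.     1.645]
tau [  0.3 -59.4 -12.1   0.   -0.1   0.3]
[[0.0093, 0, 0.003, 0], [0.0191, 0, 0.0039, 0], [0.0289, 0, 0.0026, 0], [0.0382, 0, -0.0007, 0], [0.0465, 0, -0.0061, 0], [0.0535, 0, -0.0131, 0], [0.0588, 0, -0.0214, 0], [0.0621, 0, -0.0307, 0], [0.0633, 0, -0.0405, 0]] end 0.04 0.0682
```

Request:
move_arm([
  [[0.0093, 0, 0.003, 0], [0.0191, 0, 0.0039, 0], [0.0289, 0, 0.0026, 0], [0.0382, 0, -0.0007, 0], [0.0465, 0, -0.0061, 0], [0.0535, 0, -0.0131, 0], [0.0588, 0, -0.0214, 0], [0.0621, 0, -0.0307, 0], [0.0633, 0, -0.0405, 0], [0.0633, 0, -0.0405, 0]],
])

```text
time: 14.5
ee_pos: [0.5095, -0.0176, 0.0704]
ee_rot: [3.139, 0.002, 1.645]
force: [1.1, -10.9, 0.6]
finger_gap: 0.0183
```

```bash
python3 st.py; python3 rows.py -.005 .0688 .04 .0682 4.7 6.72 9
cat > pz.py <<'E'
from h import *
n=4; S=[]
for i in range(n):
    im,d,T=shot('side'); S.append(d)
d=np.mean(S,0); ok=np.all(np.array(S)>0,0); C=cloud('side',d,T)
J=(C[...,:2]-C0)@np.array([[np.cos(YJ),-np.sin(YJ)],[np.sin(YJ),np.cos(YJ)]]); z=C[...,2]
def r(m,n): print(n,m.sum(),'med',np.median(z[m]).round(5),'mean',z[m].mean().round(5),'se',(z[m].std()/m.sum()**.5).round(5))
P=ok&(z>.2)&(z<.222)
r(P&(J[...,1]<-.045)&(J[...,1]>-.12)&(J[...,0]>-.10)&(J[...,0]<.08),'panel near')
r(P&(J[...,1]<-.045)&(J[...,1]>-.12)&(J[...,0]>.08)&(J[...,0]<.22),'panel far ')
m=ok&(z>.140)&(z<.195)&(abs(J[...,0])<.06)&(J[...,1]<.06)&(J[...,1]>.0); r(m,'plat')
E
python3 pz.py
```

```text
t 14.5 F [  1.1 -10.9   0.6] M [-1.82 -0.29 -0.22] gap 0.0183 tcpJ [-0.1623  0.0401] z 0.0704 R [3.139e+00 2.000e-03 1.645e+00]
tau [  6.5 -55.4 -12.8   1.3   1.1  -0.2]
[[-0.001, 0, -0.0101, 0], [-0.0042, 0, -0.0196, 0], [-0.0095, 0, -0.0282, 0], [-0.0165, 0, -0.0354, 0], [-0.025, 0, -0.0409, 0], [-0.0345, 0, -0.0443, 0], [-0.0445, 0, -0.0456, 0], [-0.0545, 0, -0.0446, 0], [-0.064, 0, -0.0414, 0]] end -0.024 0.1096
panel near 637 med 0.20923 mean 0.20922 se 4e-05
panel far  555 med 0.20937 mean 0.20937 se 4e-05
plat 557 med 0.16295 mean 0.1604 se 0.00029
```

The crank follows the hand and the platform has risen to 0.163 as expected. I shift the circle centre slightly and continue.

Request:
move_arm([
  [[-0.002, 0, -0.0101, 0], [-0.0054, 0, -0.0196, 0], [-0.0107, 0, -0.0282, 0], [-0.0177, 0, -0.0354, 0], [-0.0262, 0, -0.0409, 0], [-0.0357, 0, -0.0443, 0], [-0.0457, 0, -0.0456, 0], [-0.0557, 0, -0.0446, 0], [-0.0652, 0, -0.0414, 0], [-0.0652, 0, -0.0414, 0]],
])

```text
time: 15.53
ee_pos: [0.5136, -0.0826, 0.1096]
ee_rot: [3.141, -0.0, 1.644]
force: [4.3, 0.2, -5.4]
finger_gap: 0.0183
```

```bash
python3 st.py; python3 rows.py -.0062 .0688 -.0252 .1096 6.72 8.72 9;  python3 rows.py -.0062 .0688 -.0354 .0344 8.72 10.92 10
```

```text
t 15.53 F [ 4.3  0.2 -5.4] M [-0.04 -0.61 -0.02] gap 0.0183 tcpJ [-0.1629 -0.025 ] z 0.1096 R [ 3.141 -0.     1.644]
tau [ -1.4 -56.3 -16.4  -0.3   0.9  -0.3]
[[-0.0086, 0, 0.0052, 0], [-0.0157, 0, 0.0122, 0], [-0.0212, 0, 0.0205, 0], [-0.0247, 0, 0.0299, 0], [-0.026, 0, 0.0398, 0], [-0.0251, 0, 0.0497, 0], [-0.0221, 0, 0.0592, 0], [-0.017, 0, 0.0678, 0], [-0.0102, 0, 0.0751, 0]] end -0.0354 0.0345
[[0.0082, 0, 0.0054, 0], [0.0174, 0, 0.009, 0], [0.0272, 0, 0.0106, 0], [0.037, 0, 0.0099, 0], [0.0465, 0, 0.0071, 0], [0.0552, 0, 0.0023, 0], [0.0626, 0, -0.0042, 0], [0.0684, 0, -0.0122, 0], [0.0722, 0, -0.0213, 0], [0.0741, 0, -0.031, 0]] end 0.0387 0.0654
```

Request:
move_arm([
  [[-0.0086, 0, 0.0052, 0], [-0.0157, 0, 0.0122, 0], [-0.0212, 0, 0.0205, 0], [-0.0247, 0, 0.0299, 0], [-0.026, 0, 0.0398, 0], [-0.0251, 0, 0.0497, 0], [-0.0221, 0, 0.0592, 0], [-0.017, 0, 0.0678, 0], [-0.0102, 0, 0.0751, 0], [-0.0102, 0, 0.0751, 0]],
])

```text
time: 16.37
ee_pos: [0.5142, -0.0914, 0.0331]
ee_rot: [-3.141, -0.0, 1.645]
force: [1.9, 3.0, -0.7]
finger_gap: 0.0184
```

Request:
move_arm([
  [[0.0082, 0, 0.0054, 0], [0.0174, 0, 0.009, 0], [0.0272, 0, 0.0106, 0], [0.037, 0, 0.0099, 0], [0.0465, 0, 0.0071, 0], [0.0552, 0, 0.0023, 0], [0.0626, 0, -0.0042, 0], [0.0684, 0, -0.0122, 0], [0.0722, 0, -0.0213, 0], [0.0741, 0, -0.031, 0]],
])

```text
time: 17.2
ee_pos: [0.5093, -0.0181, 0.0663]
ee_rot: [3.14, 0.001, 1.645]
force: [5.7, -9.4, -2.1]
finger_gap: 0.0183
```

```bash
python3 st.py; python3 pz.py; python3 rows.py -.0062 .0688 .0387 .0654 10.92 12.32 7
```

```text
t 17.2 F [ 5.7 -9.4 -2.1] M [-1.24 -1.   -0.15] gap 0.0183 tcpJ [-0.1626  0.0396] z 0.0663 R [3.140e+00 1.000e-03 1.645e+00]
tau [  3.5 -54.  -10.3   0.7   1.1  -0.1]
panel near 635 med 0.20927 mean 0.20924 se 4e-05
panel far  556 med 0.2093 mean 0.20932 se 4e-05
plat 600 med 0.17771 mean 0.17312 se 0.00041
[[-0.0002, 0, -0.009, 0], [-0.0022, 0, -0.0177, 0], [-0.0059, 0, -0.0259, 0], [-0.0112, 0, -0.0332, 0], [-0.0178, 0, -0.0393, 0], [-0.0255, 0, -0.044, 0], [-0.0339, 0, -0.047, 0]] end 0.0048 0.1124
```

Request:
move_arm([
  [[-0.0005, 0, -0.009, 0], [-0.0025, 0, -0.0177, 0], [-0.006, 0, -0.0259, 0], [-0.0112, 0, -0.0332, 0], [-0.0178, 0, -0.0393, 0], [-0.0255, 0, -0.044, 0], [-0.0339, 0, -0.047, 0], [-0.0339, 0, -0.047, 0]],
])

```text
time: 18.07
ee_pos: [0.5116, -0.0529, 0.1129]
ee_rot: [3.141, 0.0, 1.644]
force: [6.4, -3.6, -8.2]
finger_gap: 0.0185
```

```bash
python3 st.py; python3 pz.py; python3 rows.py -.0062 .0688 .0048 .1124 12.32 13.52 12
```

```text
t 18.07 F [ 6.4 -3.6 -8.2] M [-0.51 -1.04 -0.11] gap 0.0185 tcpJ [-0.1628  0.0048] z 0.1129 R [3.141 0.    1.644]
tau [  0.6 -57.7 -15.7   0.2   1.7  -0.3]
panel near 756 med 0.20917 mean 0.20916 se 3e-05
panel far  555 med 0.20937 mean 0.20936 se 4e-05
plat 610 med 0.1809 mean 0.1753 se 0.00047
[[-0.0044, 0, -0.0009, 0], [-0.0089, 0, -0.0014, 0], [-0.0134, 0, -0.0013, 0], [-0.0179, 0, -0.0009, 0], [-0.0223, 0, 0.0, 0], [-0.0266, 0, 0.0014, 0], [-0.0307, 0, 0.0032, 0], [-0.0347, 0, 0.0053, 0], [-0.0384, 0, 0.0079, 0], [-0.0418, 0, 0.0108, 0], [-0.0449, 0, 0.014, 0], [-0.0477, 0, 0.0176, 0]] end -0.0429 0.0948
```

Request:
move_arm([
  [[-0.0044, 0, -0.0009, 0], [-0.0089, 0, -0.0014, 0], [-0.0134, 0, -0.0013, 0], [-0.0134, 0, -0.0013, 0], [-0.0134, 0, -0.0013, 0]],
])

```text
time: 18.68
ee_pos: [0.5124, -0.0653, 0.1139]
ee_rot: [3.141, -0.0, 1.645]
force: [5.7, 0.5, -5.0]
finger_gap: 0.0184
```

```bash
python3 st.py; python3 pz.py
```

```text
t 18.68 F [ 5.7  0.5 -5. ] M [-0.04 -0.87 -0.03] gap 0.0184 tcpJ [-0.1629 -0.0076] z 0.1139 R [ 3.141 -0.     1.645]
tau [ -0.3 -56.1 -15.6  -0.1   1.3  -0. ]
panel near 753 med 0.20917 mean 0.20918 se 3e-05
panel far  557 med 0.20941 mean 0.20944 se 4e-05
plat 611 med 0.18163 mean 0.17607 se 0.00046
```

Request:
move_arm([
  [[-0.0045, 0, 0.0004, 0], [-0.0045, 0, 0.0004, 0], [-0.0045, 0, 0.0004, 0]],
])

```text
time: 19.13
ee_pos: [0.5127, -0.0695, 0.1135]
ee_rot: [3.141, -0.0, 1.645]
force: [5.5, 0.7, -4.3]
finger_gap: 0.0182
```

```bash
python3 st.py; python3 pz.py
```

```text
t 19.13 F [ 5.5  0.7 -4.3] M [ 0.22 -0.88  0.01] gap 0.0182 tcpJ [-0.1629 -0.0119] z 0.1135 R [ 3.141 -0.     1.645]
tau [ -1.1 -56.1 -15.8  -0.4   1.2  -0. ]
panel near 759 med 0.20923 mean 0.20921 se 3e-05
panel far  553 med 0.20935 mean 0.20939 se 4e-05
plat 610 med 0.18183 mean 0.17616 se 0.00047
```

Request:
move_arm([
  [[-0.0044, 0, 0.0009, 0], [-0.0044, 0, 0.0009, 0], [-0.0044, 0, 0.0009, 0]],
])

```text
time: 19.58
ee_pos: [0.513, -0.0738, 0.1126]
ee_rot: [3.141, -0.001, 1.645]
force: [4.9, 1.9, -4.4]
finger_gap: 0.0188
```

```bash
python3 st.py; python3 pz.py
```

```text
t 19.58 F [ 4.9  1.9 -4.4] M [ 0.31 -0.81  0.04] gap 0.0188 tcpJ [-0.163  -0.0162] z 0.1126 R [ 3.141e+00 -1.000e-03  1.645e+00]
tau [ -1.7 -55.7 -15.9  -0.5   1.    0. ]
panel near 750 med 0.20939 mean 0.20938 se 3e-05
panel far  554 med 0.20954 mean 0.20953 se 4e-05
plat 618 med 0.18195 mean 0.1764 se 0.00047
```

Request:
move_arm([
  [[-0.0043, 0, 0.0014, 0], [-0.0043, 0, 0.0014, 0], [-0.0043, 0, 0.0014, 0]],
])

```text
time: 20.03
ee_pos: [0.5133, -0.078, 0.1113]
ee_rot: [3.141, -0.0, 1.645]
force: [4.5, 2.2, -2.9]
finger_gap: 0.018
```

```bash
python3 st.py; python3 pz.py
```

```text
t 20.03 F [ 4.5  2.2 -2.9] M [ 0.42 -0.68  0.04] gap 0.018 tcpJ [-0.163  -0.0205] z 0.1113 R [ 3.141 -0.     1.645]
tau [ -1.7 -55.1 -15.9  -0.5   0.9   0. ]
panel near 750 med 0.20966 mean 0.20962 se 3e-05
panel far  553 med 0.20983 mean 0.20981 se 4e-05
plat 619 med 0.18225 mean 0.17662 se 0.00047
```

The panel begins to rise at about turn 12.74 and is now up about 0.45 mm. I back off until the lift is nearly zero.

Request:
move_arm([
  [[0.0025, 0, -0.0008, 0], [0.0052, 0, -0.0015, 0], [0.0052, 0, -0.0015, 0], [0.0052, 0, -0.0015, 0]],
])

```text
time: 20.57
ee_pos: [0.5129, -0.0731, 0.1127]
ee_rot: [3.141, -0.0, 1.645]
force: [5.0, 2.1, -3.3]
finger_gap: 0.0183
```

```bash
python3 st.py; python3 pz.py; python3 pz.py
```

```text
t 20.57 F [ 5.   2.1 -3.3] M [ 0.43 -0.74  0.05] gap 0.0183 tcpJ [-0.163  -0.0155] z 0.1127 R [ 3.141 -0.     1.645]
tau [ -1.6 -55.7 -15.9  -0.5   1.    0.1]
panel near 747 med 0.20942 mean 0.2094 se 3e-05
panel far  549 med 0.20961 mean 0.20961 se 4e-05
plat 623 med 0.1819 mean 0.17633 se 0.00047
panel near 760 med 0.20933 mean 0.20936 se 3e-05
panel far  554 med 0.20954 mean 0.20949 se 4e-05
plat 619 med 0.18209 mean 0.17643 se 0.00047
```

Request:
move_arm([
  [[0.0018, 0, -0.0004, 0], [0.0018, 0, -0.0004, 0], [0.0018, 0, -0.0004, 0]],
])

```text
time: 21.22
ee_pos: [0.5128, -0.0715, 0.1131]
ee_rot: [3.141, 0.0, 1.645]
force: [4.6, 2.4, -4.4]
finger_gap: 0.0183
```

```bash
python3 st.py; python3 pz.py; python3 pz.py
```

```text
t 21.22 F [ 4.6  2.4 -4.4] M [ 0.15 -0.79  0.01] gap 0.0183 tcpJ [-0.1629 -0.0139] z 0.1131 R [3.141 0.    1.645]
tau [ -0.9 -55.9 -15.8  -0.4   1.1   0. ]
panel near 749 med 0.20929 mean 0.20929 se 3e-05
panel far  552 med 0.20937 mean 0.20943 se 4e-05
plat 613 med 0.18191 mean 0.176 se 0.00049
panel near 744 med 0.2093 mean 0.2093 se 3e-05
panel far  553 med 0.20943 mean 0.20946 se 4e-05
plat 620 med 0.18195 mean 0.1763 se 0.00047
```

The lift is now about 0.1 mm, so the platform is in firm contact. I release and withdraw upwards.

Request:
move_arm([
  [[0, 0, 0, 0], [0, 0, 0, 0], [0, 0, 0, 0], [0, 0, 0, 0], [0, 0, 0, 0], [0, 0, 0, 0]],
], jaw=0.6)

```text
time: 22.12
ee_pos: [0.5127, -0.0722, 0.113]
ee_rot: [-3.141, 0.0, 1.645]
force: [-0.1, -0.0, -0.2]
finger_gap: 0.0341
```

```bash
python3 st.py; python3 pz.py; python3 pz.py
```

```text
t 22.12 F [-0.1 -0.  -0.2] M [ 0.02 -0.03  0.02] gap 0.0341 tcpJ [-0.1632 -0.0146] z 0.113 R [-3.141  0.     1.645]
tau [  0.1 -54.  -17.5  -0.    0.    0. ]
panel near 751 med 0.20933 mean 0.2093 se 3e-05
panel far  553 med 0.20944 mean 0.20943 se 4e-05
plat 620 med 0.18194 mean 0.17656 se 0.00046
panel near 757 med 0.2093 mean 0.2093 se 3e-05
panel far  555 med 0.20946 mean 0.20945 se 4e-05
plat 619 med 0.18192 mean 0.17655 se 0.00045
```

Request:
move_arm([
  [[0, 0, -0.01, 0], [0, 0, -0.03, 0], [0, 0, -0.06, 0], [0, 0, -0.1, 0], [0, 0, -0.14, 0], [0, -0.03, -0.16, 0], [0, -0.06, -0.16, 0], [0, -0.06, -0.16, 0]],
])

```text
time: 23.18
ee_pos: [0.4493, -0.0763, 0.2749]
ee_rot: [3.14, 0.001, 1.645]
force: [1.4, -0.2, 1.2]
finger_gap: 0.0342
```

```bash
python3 st.py; python3 pz.py; python3 - <<'E'
from h import *
im,d,T=shot('side'); im2,d2,_=shot('top'); C=cloud('top',d2,_)
m=((C[...,2]>.195)&(C[...,2]<.235)).astype(np.uint8); n,l,s,_=cv2.connectedComponentsWithStats(m); P=C[l==l[180,400]]
print(cv2.minAreaRect(P[:,:2].astype(np.float32)))
a=cv2.resize(im[90:370,180:420],(514,600)); b=cv2.resize(im2[130:300,180:400],(286,221)); a=np.hstack([a,np.zeros((600,286,3),np.uint8)]); a[:221,514:]=b
cv2.imwrite('pics/fin.png',a[...,::-1])
E
```

```text
t 23.18 F [ 1.4 -0.2  1.2] M [ 0.    0.02 -0.07] gap 0.0342 tcpJ [-0.2267 -0.014 ] z 0.2749 R [3.140e+00 1.000e-03 1.645e+00]
tau [ -0.7 -43.9 -25.5  -0.1  -0.1  -0.4]
panel near 760 med 0.20936 mean 0.20932 se 3e-05
panel far  551 med 0.20942 mean 0.20947 se 4e-05
plat 616 med 0.18194 mean 0.17628 se 0.00047
((0.7502169013023376, -0.2858578860759735), (0.35925641655921936, 0.4309745728969574), 4.38881778717041)
```

View pics/fin.png

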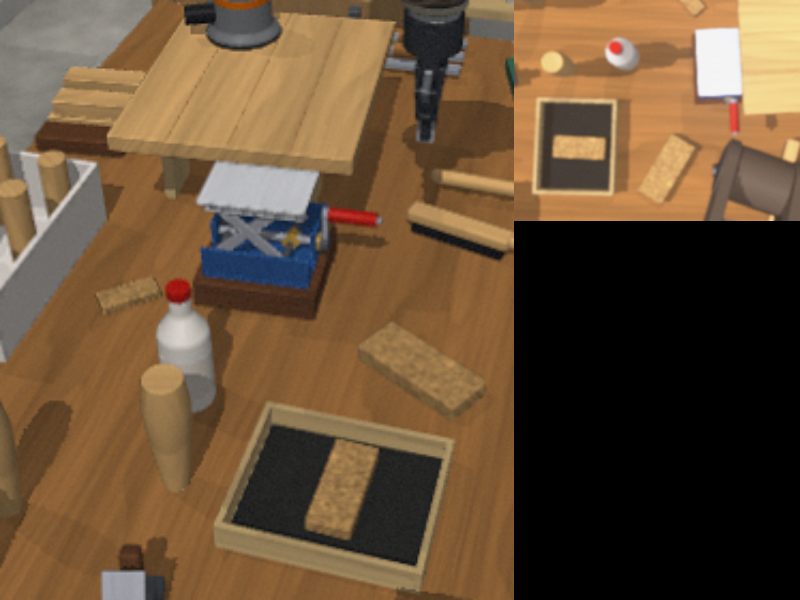

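The final view shows the block flat in the tray at (342,488), and the platform up against the table top's underside at (258,185). The hand is clear, and nothing else has moved. The panel's position and angle are unchanged.

```bash
python3 -c "
from rig import ticket
print(ticket.close_job())"
```

```text
the job is handed in; nothing more can be done
None
```

The cork block lies flat in the tray, the jack is wound up against the table top, and I handed the job in at about 23 s.

**Block:** I gripped it across its width, slid it out from under the table top and set it down. Its top read an even 20 mm above the liner.

**Crank:** The moves could not tilt the hand, so I gripped only the free end of the sleeve with the hand upright. I wound it about 1.9 turns, until the depth readings showed the table top starting to rise. That overshot by about 0.45 mm, so I wound back until the rise was about 0.1 mm. That is enough to show contact.

**Last checks:**
- **Platform contact:** The table top's height held at about +0.1 mm after I let go and backed away. The platform read 0.1819 m, against about 0.1823 m for the underside worked out from the panel's top. That 0.4 mm difference is within camera accuracy.
- **Table top position:** Its centre is within about 1 mm of where it started, and its angle is unchanged.
- **Everything else:** In the last picture the glue, leg, brush, mallet and look-alike blocks look undisturbed, but I did not measure them.
- **Forces:** The highest wrist force I read was about 19 N, from a small centring error early in the cranking, which I corrected.

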